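Load a test tile on the banding wheel and index it three clicks

ROBOT

A 7-joint arm with a two-finger parallel gripper is mounted at the origin on the work surface. World frame = base frame: x ahead of the robot, y to its left, z up, the work surface at z = 0. Lengths are in m, angles in rad, forces in N, time in s.
With the tool pointing down it reaches from about 0.4 to 0.875 m from the base axis. Payload 6.5 kg.
Tool frame: the origin (TCP) lies at the very end of the fingers, on their centre line; the grasp point (between the pads) lies 19 mm behind it; z points along the fingers, y is the line along which they close (so a half turn about z gives the same grasp; the last joint's range is limited). The gripper opens to 88 mm and grips with 3 to 60 N. Pads are 18 mm wide; open, the fingers measure 123 mm over their backs; the gripper's body (75 mm by 187 mm) begins 45 mm behind the grasp point.
Start: joints at [1.052, 0.536, -0.004, 1.538, 0.003, 1.067, -0.071], TCP at [0.284, -0.584, 0.239] pointing down, gripper open.
Joint ranges: [-2.7, 2.7], [-0.37, 2.16], [-1.27, 1.26], [0.24, 2.4], [-1.31, 4.45], [0.19, 1.91], [-2.76, 2.76]. Speed limits (rad/s): [2.39, 2.39, 3.14, 3.14, 3.14, 3.14, 3.14].

INTERFACE

Orientations are given as a rotation vector (axis times angle).
In Python, from workcell import env, cams gives the robot as it stands. The module is installed in compiled form; this text tells all that it offers.
- The arm moves only by the tool drive_tool, never from a script. Its argument "deltas" is a list of rows, each an object of numbers: "dx", "dy", "dz": the shift along the tool's x, y, z in units of 20 cm (1.0 is 20 cm); "roll": the turn about the tool's z in units of pi/4 rad (1.0 is pi/4 rad). In form: [{"dx": .., "dy": .., "dz": .., "roll": ..}, ...]. A call has 1 to 10 rows; each row is the pose to reach, as a shift and turn from the pose commanded when the call began, along the tool's axes at that moment; what a row does not reach only later rows make up. A row lasts 1/10 s, in which the tool goes at most 50 mm and 8.59 degrees, less where a joint would pass 70% of its speed; a pose out of reach is approached as far as the arm can. A call with a number of a shift or a turn outside -1 to 1 is refused whole. A call with a gripper value outside its range is refused whole. "gripper" is the opening, from -1 (shut) to 1 (fully open), so that 0 is half open, set as the call begins (left out, the last holds). The fingers move at their own pace and stop on an object; the grip force is fixed at half the most. Time passes only in rows, so rows that repeat a pose let the fingers close. It gives the time, the measured TCP pose, the force, the opening and the grip force at its end, in the units of the state.
- env.observe(): the state, without advancing time (a new reading comes with each control period).
- cams.read_camera(name): name is "side" or "top" or "wrist"; returns a dict with "color" (384x512x3 uint8, red, green, blue), "mtx" (3x3 intrinsics, pixels), "extrinsics" (4x4, takes a point from camera to world coordinates). Camera axes: x right, y up, looking along -z (the intrinsics and any distortion apply to the point x, -y, -z); pixel columns grow to the right and rows downward; lengths in m; the calibration is good to about 2 mm. A picture is of the moment at which its call begins. There is no depth.
- env.sign_off(): hands the job in; it is judged then, once.
The state is a dict: "t": time; "joints": joint angles; "qvel": joint speeds; "effort": joint torques, N m; "position": TCP position; "eef_rot": TCP orientation; "force": force on the tool from outside, world axes, zero at the start; "moment": the same for the moment, N m; "opening": finger opening in m; "grip_force": force on a finger pad.
Only numpy, scipy, OpenCV 4.12 (cv2) and the standard library are available. Lean on these libraries where they do the work, as an engineer would, in place of code of your own. Each camera call takes 0.05 s, during which the arm holds its last target. There are 200 camera calls.

TASK

Take the bare clay tile out of the wooden drying block and stand it on its short edge, fully down, in the empty holder on the potter's banding wheel. Then grip the wheel's centre knob and turn it clockwise, seen from above, by three clicks to the third stop without going past it, and finish while still gripping the knob there: do not let go. Leave the bowl, roller, sponge and cup where they are.

Things in the scene. Friction and masses are not known exactly. Their poses are not given: they have to be found in the camera images.
- tile_mid (a point): Centre of the loose bare clay tile: a plain terracotta slab 50 (own x) by 10 (own y) by 70 mm (own z, upright), 50 to 110 g. It starts standing on a short (50 mm) edge in the slot of the wooden drying block, the lower 20 mm of it inside the slot, its top 82 mm above the table.
- tile: The same loose tile; origin at the centre of its underside, axes as tile_mid.
- block: Fixed wooden drying block, 90 (own x) by 70 (own y) by 32 mm high, with one slot along its x, 54 mm long and 13 mm wide, slot floor 12 mm above the table. Origin at the centre of its underside. It and the wheel may each stand on either side of the robot's centre line.
- stand: Fixed steel foot of the banding wheel; origin on the wheel's axis at table height. A small pointer stands at the rim of the disc, 139 mm from the axis on its own -x side, 49 mm high, and points at the long tick on the disc when the wheel is at home.
- wheel (a joint): Turn of the wheel (disc of 250 mm, top 45 mm above the table, holders and knob, all one piece), rad, growing clockwise seen from above. Starts at 0, home, near an end stop. A spring plunger clicks into stops at 0, 0.419, 0.838, 1.257 (the third), 1.676, 2.094; end 2.2. Leaving a stop takes about 0.12 N m; within 0.2 rad of a stop it is pulled in and stays. Rim ticks mark the stops.
- holder (a point): The empty holder on the disc: centre of its slot's floor (disc top), 90 mm from the axis; z up, x outward along the slot. Slot 54 mm long (x), 13 mm wide (y); walls 22 mm high, then lips flaring out to 30 mm. The tile's 50 mm width goes along x, either way round. The other four holders, every 72 degrees, carry fixed glazed tiles of the same size (tops 115 mm above the table). Turns with the wheel.
- knob_grip (a point): Grip point of the knob: on the wheel's axis, 150 mm above the table, half-way up the knob's black grip bar. The bar is 42 mm long (own x), 14 mm thick (own y), 38 mm high (z from 129 to 167 mm above the table), on a round flange of 42 mm diameter (124 to 130 mm) and a thin stem. It turns with the wheel.
- knob: The knob as a whole, fixed to the disc; origin on the axis at the disc's top, 45 mm above the table; own x along the grip bar.
- bowl: Bystander: white ceramic bowl, 90 mm across, 40 mm high; origin at its underside's centre.
- roller: Bystander: wooden roller lying on the table along its own y, 130 mm long, 26 mm thick; origin under its middle.
- sponge: Bystander: dense block sponge, 60 by 90 by 35 mm; origin at its underside's centre.
- cup: Bystander: terracotta cup, 72 mm across, 75 mm high; origin at its underside's centre.
Mind the look-alikes: they are no part of the job. Leave any green or yellow look-alike of the tile alone.

How it is judged:
By the outcome, as a careful person would: the job done as asked, in the order asked, and still so for the second after the job is handed in, while the arm keeps its last pose, push and grip.
It also fails if it takes over 72 s, if anything falls off the work surface, if the arm or the gripper's body presses on something with over 40 N, if the wrist force passes 120 N, or if a joint passes its speed limit or range.

## Working session

There is one attempt and no reset: what is moved stays moved. The work goes in short steps, Python scripts to look and compute and a tool call to move; the robot and the scene stay as the last step left them, time stands still between calls to the robot, and variables do not carry over. Pictures are saved under pics/ and viewed, at most 10 in all, crops included, and the job is handed in when it is done.

Besides the shell and the picture viewer there is one more tool, called as name(argument=value, ...), one argument or row to a line, values as JSON. drive_tool: Moves the arm, as the interface text tells. Its arguments: {"type":"object","properties":{"deltas":{"type":"array","items":{"type":"object","properties":{"dx":{"type":"number"},"dy":{"type":"number"},"dz":{"type":"number"},"roll":{"type":"number"}}}},"gripper":{"type":"number"}},"required":["deltas"]}

```bash
mkdir -p pics
cat > h.py <<'E'
import numpy as np, cv2
from workcell import env, cams
def snap(n,f):
    c=cams.read_camera(n); cv2.imwrite(f'pics/{f}.png',cv2.cvtColor(c['color'],cv2.COLOR_RGB2BGR))
    np.savez(f'pics/{f}.npz',mtx=c['mtx'],ext=c['extrinsics']); return c
def crop(f,x0,y0,x1,y1,s):
    im=cv2.imread(f'pics/{f}.png')[y0:y1,x0:x1]; cv2.imwrite(f'pics/{f}_c.png',cv2.resize(im,None,fx=s,fy=s,interpolation=cv2.INTER_CUBIC))
def ray(f,u,v,z):
    d=np.load(f'pics/{f}.npz'); K=d['mtx'];E=d['ext']
    p=np.linalg.solve(K,[u,v,1.]); r=E[:3,:3]@[p[0],-p[1],-p[2]]; o=E[:3,3]
    return o+r*(z-o[2])/r[2]
def proj(f,P):
    d=np.load(f'pics/{f}.npz'); K=d['mtx'];E=d['ext']
    c=E[:3,:3].T@(np.array(P)-E[:3,3]); q=K@[c[0],-c[1],-c[2]]; return q[:2]/q[2]
E
python3 - <<'E'
from h import *
a=snap('top','top0');b=snap('side','side0')
print(a['extrinsics'],a['mtx'],b['extrinsics'].round(3))
t=cv2.imread('pics/top0.png');cv2.imwrite('pics/top0_b.png',cv2.resize(t,(800,600),interpolation=cv2.INTER_CUBIC))
print(env.observe())
E
```

```text
[[ 0.01162558  0.99792522 -0.06332542  0.53202687]
 [-0.99992993  0.01174354  0.00149073 -0.01047468]
 [ 0.0022313   0.06330365  0.99799182  1.41148973]
 [ 0.          0.          0.          1.        ]] [[438.24251825   0.         258.74943188]
 [  0.         438.24251825 188.87514956]
 [  0.           0.           1.        ]] [[-0.934  0.266 -0.238  0.353]
 [-0.357 -0.698  0.621  0.632]
 [-0.001  0.665  0.747  0.867]
 [ 0.     0.     0.     1.   ]]
{'t': 0.1, 'joints': array([ 1.0517782 ,  0.53710143, -0.00446423,  1.53873839,  0.00258019,
        1.06732089, -0.07121631]), 'qvel': array([ 0.00166066, -0.00272724,  0.00019393, -0.00084212,  0.00111877,
        0.00077996, -0.00058791]), 'effort': array([ 2.79467517e-03, -5.72081709e+01,  9.94263254e-01, -2.52229500e+01,
       -5.61172469e-02,  1.34527808e-02,  5.54020642e-05]), 'position': array([ 0.28414394, -0.58399474,  0.23793332]), 'eef_rot': array([-3.05992852e+00, -7.04990417e-01,  6.80273114e-04]), 'force': array([-0.55176983,  0.51488768,  0.47413071]), 'moment': array([-0.0096635 , -0.00026038, -0.04575593]), 'grip_force': 0.0, 'opening': 0.08804930730673372}
```

View pics/top0_b.png

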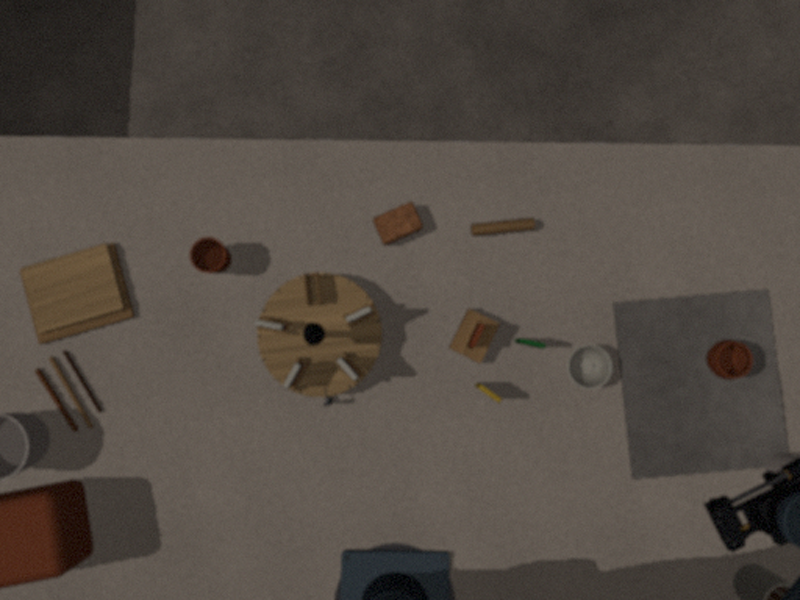

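View pics/side0.png

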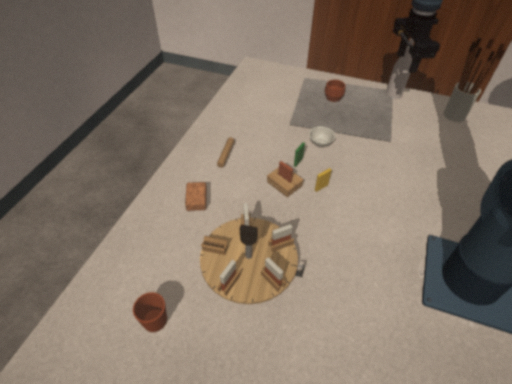

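The top view (800x600) shows the wheel at (319,335), the knob at (314,334), the empty holder at (318,290) and the pointer at (330,400). Three things look like the tile: terracotta in the wooden block at (477,335), green at (530,343) and yellow at (488,392). The terracotta one fits, because it is bare clay and stands in the block's slot. I'll confirm it in a crop.

Run:
```python
from h import *
im=cv2.imread('pics/top0.png')[170:265,155:355]
im=cv2.convertScaleAbs(cv2.resize(im,None,fx=4,fy=4,interpolation=cv2.INTER_CUBIC),alpha=1.7)
cv2.imwrite('pics/top0_c.png',im)
```

```text
(no output)
```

View pics/top0_c.png

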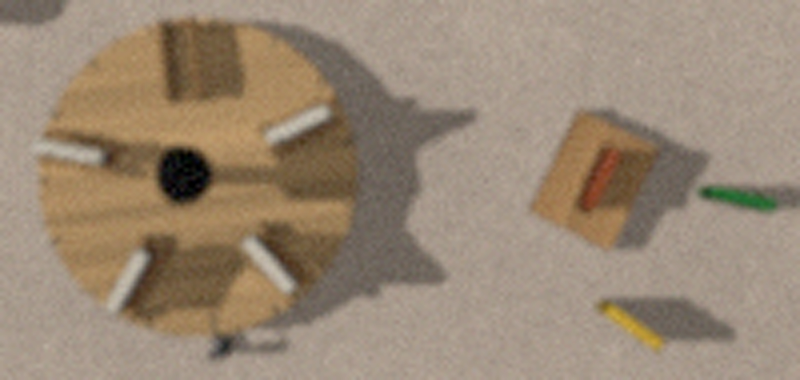

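Run:
```python
from h import *
R=lambda x,y,z:ray('top0',155+(x-1.5)/4,170+(y-1.5)/4,z)
a,b=R(587,210,.082),R(614,150,.082);t=R(601,180,.082)
print('tile',t.round(4),np.linalg.norm(a-b),np.degrees(np.arctan2(*(b-a)[1::-1])))
W=R(197,176,.045);print('disc',W.round(4),np.linalg.norm(R(37,176,.045)-R(357,176,.045)))
for p in [(70,152),(298,124),(270,265),(128,280)]:
    q=R(*p,.115);d=q-W;print(q.round(4),np.hypot(*d[:2]),np.degrees(np.arctan2(d[1],d[0])))
print('knob',R(184,174,.167))
d=R(222,345,.049)-W;print('ptr',np.hypot(*d[:2]),np.degrees(np.arctan2(d[1],d[0])))
Ts=np.array([R(*p,.115)[:2] for p in [(70,152),(298,124),(270,265),(128,280)]])
# fit centre+angle
from scipy.optimize import least_squares
f=lambda x:np.concatenate([[x[0]+.09*np.cos(x[2]+k*2*np.pi/5)-T[0],x[1]+.09*np.sin(x[2]+k*2*np.pi/5)-T[1]] for k,T in zip([1,4,3,2],Ts)])
r=least_squares(f,[W[0],W[1],0]);print(r.x,np.degrees(r.x[2]),r.cost, f(r.x).round(4))
```

```text
tile [ 0.5399 -0.1531  0.082 ] 0.049882860725826594 -23.91901956372853
disc [0.5395 0.1574 0.045 ] 0.24892053000124806
[0.5558 0.2429 0.115 ] 0.08706236788110569 79.26122199089696
[0.5784 0.0748 0.115 ] 0.09123320559050357 -64.7736885806775
[0.4744 0.0938 0.115 ] 0.09103036025817932 -135.69613970609566
[0.4622 0.198  0.115 ] 0.08735332934854083 152.27790603907567
knob [0.5401811  0.15161722 0.167     ]
ptr 0.1317969304259599 -170.2556485537529
[0.54001428 0.15528791 0.12962183] 7.426783743671723 1.950712550277848e-06 [ 0.0008  0.0009  0.0002 -0.0008  0.0003 -0.0004 -0.0012  0.0003]
```

Measured positions:
- **Tile:** (0.540, -0.153), long axis at -24°. Its length measures 49.9 mm, against 50 mm given.
- **Wheel axis:** (0.540, 0.155), with a fit residual of about 1 mm.
- **Holder:** at 7.4° from the axis.

I'm moving above the block now.

```bash
cat >> h.py <<'E'
from scipy.spatial.transform import Rotation as Ro
def go(x,y,z,ang):
    "print deltas to world TCP x,y,z with tool x axis at ang (deg)"
    s=env.observe(); R=Ro.from_rotvec(s['eef_rot']).as_matrix()
    d=R.T@(np.array([x,y,z])-s['position']); a=np.degrees(np.arctan2(R[1,0],R[0,0]))
    r=-((ang-a+180)%360-180)
    print('pos',s['position'].round(4),'ang',a.round(2),'tilt',R[2].round(4),'units',(d/.2).round(4),'roll',round(r/45,4),'F',s['force'].round(2),'open',round(s['opening'],4),'t',s['t'],'q7',s['joints'].round(2))
E
python3 -c "
from h import *
go(.540,-.153,.2,-24)"
```

```text
pos [ 0.2841 -0.584   0.2379] ang 25.95 tilt [-1.0e-04 -1.6e-03 -1.0e+00] units [ 2.0933 -1.3777  0.1916] roll 1.11 F [-0.55  0.51  0.47] open 0.088 t 0.1 q7 [ 1.05  0.54 -0.    1.54  0.    1.07 -0.07]
```

drive_tool(
  deltas=[
    {"dx": 0.1, "dy": -0.07},
    {"dx": 0.3, "dy": -0.2},
    {"dx": 0.5, "dy": -0.33},
    {"dx": 0.7, "dy": -0.46},
    {"dx": 0.9, "dy": -0.59},
    {"dx": 1.0, "dy": -0.66},
  ],
)

```text
schema error: expected keys dx, dy, dz, roll
```

drive_tool(
  deltas=[
    {"dx": 0.2, "dy": -0.14},
    {"dx": 0.4, "dy": -0.27},
    {"dx": 0.6, "dy": -0.4},
    {"dx": 0.8, "dy": -0.53},
    {"dx": 0.95, "dy": -0.64},
    {"dx": 1.0, "dy": -0.67},
    {"dx": 1.0, "dy": -0.67},
  ],
)

```text
schema error: expected keys dx, dy, dz, roll
```

```bash
python3 -c "
from h import *
go(.540,-.153,.2,-24)"
```

```text
pos [ 0.2841 -0.584   0.2379] ang 25.95 tilt [-1.0e-04 -1.6e-03 -1.0e+00] units [ 2.0933 -1.3777  0.1916] roll 1.11 F [-0.55  0.51  0.47] open 0.088 t 0.1 q7 [ 1.05  0.54 -0.    1.54  0.    1.07 -0.07]
```

drive_tool(
  deltas=[
    {"dx": 0.1, "dy": -0.07, "dz": 0, "roll": 0},
    {"dx": 0.3, "dy": -0.2, "dz": 0, "roll": 0},
    {"dx": 0.5, "dy": -0.33, "dz": 0, "roll": 0},
    {"dx": 0.7, "dy": -0.46, "dz": 0, "roll": 0},
    {"dx": 0.9, "dy": -0.59, "dz": 0, "roll": 0},
    {"dx": 1.0, "dy": -0.66, "dz": 0, "roll": 0},
  ],
)

```text
t: 0.7
position: [0.4089, -0.3737, 0.2385]
eef_rot: [-3.058, -0.713, -0.002]
force: [-0.3, 0.6, 0.1]
opening: 0.0877
grip_force: 0.0
```

drive_tool(
  deltas=[
    {"dx": 0.2, "dy": -0.14, "dz": 0, "roll": 0.1},
    {"dx": 0.4, "dy": -0.27, "dz": 0, "roll": 0.25},
    {"dx": 0.6, "dy": -0.4, "dz": 0, "roll": 0.4},
    {"dx": 0.8, "dy": -0.53, "dz": 0, "roll": 0.55},
    {"dx": 0.95, "dy": -0.64, "dz": 0, "roll": 0.7},
    {"dx": 1.0, "dy": -0.67, "dz": 0, "roll": 0.85},
    {"dx": 1.0, "dy": -0.67, "dz": 0, "roll": 1.0},
    {"dx": 1.0, "dy": -0.67, "dz": 0, "roll": 1.0},
    {"dx": 1.0, "dy": -0.67, "dz": 0, "roll": 1.0},
  ],
)

```text
t: 1.6
position: [0.5273, -0.1706, 0.2384]
eef_rot: [3.099, -0.516, -0.001]
force: [-0.3, 0.1, 0.2]
opening: 0.0879
grip_force: 0.0
```

```bash
python3 -c "
from h import *
go(.540,-.153,.2,-24)
snap('wrist','w1')
im=cv2.convertScaleAbs(cv2.imread('pics/w1.png'),alpha=1.6);cv2.imwrite('pics/w1_b.png',im)
print(proj('w1',[.54,-.153,.082]),np.load('pics/w1.npz')['ext'].round(3))
"
```

```text
pos [ 0.5273 -0.1706  0.2384] ang -18.9 tilt [-6.e-04  4.e-04 -1.e+00] units [ 0.0317 -0.1038  0.1922] roll 0.1133 F [-0.3   0.1   0.24] open 0.0879 t 1.6 q7 [ 0.24  0.37 -0.01  1.8   0.01  0.97 -1.67]
[238.91877031 170.08367742] [[-0.325  0.9    0.29   0.603]
 [-0.946 -0.309 -0.1   -0.195]
 [-0.001 -0.307  0.952  0.384]
 [ 0.     0.     0.     1.   ]]
```

View pics/w1_b.png

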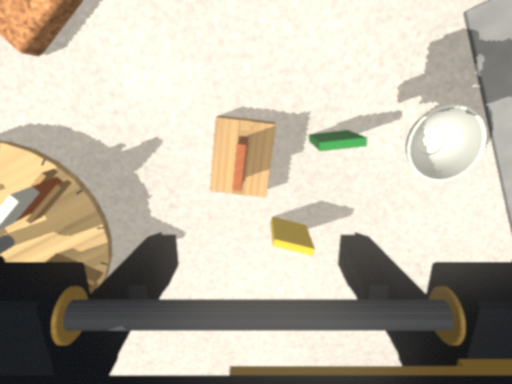

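The wrist view shows the terracotta tile in the block near (241,165), with green at (338,140) and yellow at (292,235). My estimate projects to (239,170), so it agrees. I'll enlarge the tile to refine it.

```bash
python3 -c "
from h import *
crop('w1',200,105,290,205,6)
for p in [(.025,.005),(.025,-.005),(-.025,.005),(-.025,-.005)]:
  c,s=np.cos(np.radians(-24)),np.sin(np.radians(-24))
  u=proj('w1',[.54+c*p[0]-s*p[1],-.153+s*p[0]+c*p[1],.082]); print(((u-[200,105])*6).round())
"
```

```text
[214. 243.]
[273. 249.]
[195. 526.]
[252. 531.]
```

View pics/w1_c.png

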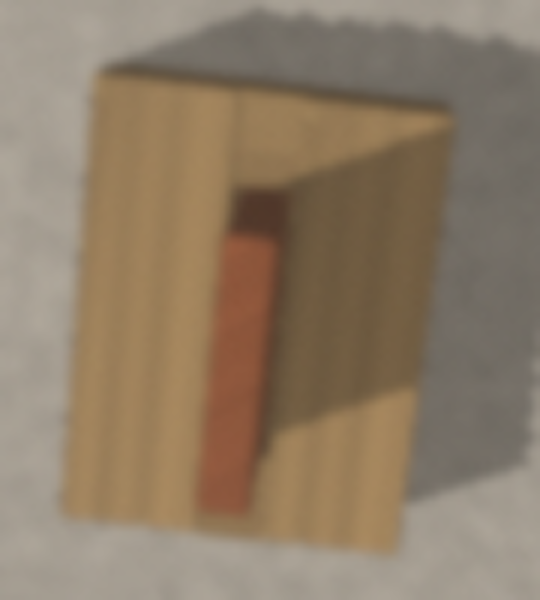

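```bash
python3 -c "
from h import *
P=[ray('w1',200+x/6,105+y/6,.082) for x,y in [(224,233),(281,236),(198,510),(250,514)]]
d=P[0]+P[1]-P[2]-P[3];c=sum(P)/4
a=np.degrees(np.arctan2(d[1],d[0]));print(c.round(4),a,np.linalg.norm(d)/2)
go(c[0],c[1],.12,a); go(c[0],c[1],.05,a)
"
```

```text
[ 0.5421 -0.1546  0.082 ] -25.73864782250397 0.04907993915232922
pos [ 0.5273 -0.1707  0.2385] ang -18.94 tilt [-5.e-04  3.e-04 -1.e+00] units [ 0.0438 -0.1005  0.5925] roll 0.1511 F [-0.4  -0.66 -0.24] open 0.0882 t 1.65 q7 [ 0.24  0.37 -0.01  1.8   0.01  0.97 -1.67]
pos [ 0.5273 -0.1707  0.2385] ang -18.94 tilt [-5.e-04  3.e-04 -1.e+00] units [ 0.044  -0.1006  0.9425] roll 0.1511 F [-0.4  -0.66 -0.24] open 0.0882 t 1.65 q7 [ 0.24  0.37 -0.01  1.8   0.01  0.97 -1.67]
```

drive_tool(
  deltas=[
    {"dx": 0.02, "dy": -0.05, "dz": 0.1, "roll": 0.07},
    {"dx": 0.043, "dy": -0.1, "dz": 0.25, "roll": 0.14},
    {"dx": 0.043, "dy": -0.1, "dz": 0.45, "roll": 0.14},
    {"dx": 0.043, "dy": -0.1, "dz": 0.65, "roll": 0.14},
    {"dx": 0.043, "dy": -0.1, "dz": 0.8, "roll": 0.14},
    {"dx": 0.043, "dy": -0.1, "dz": 0.9, "roll": 0.14},
    {"dx": 0.043, "dy": -0.1, "dz": 0.94, "roll": 0.14},
    {"dx": 0.043, "dy": -0.1, "dz": 0.94, "roll": 0.14},
    {"dx": 0.043, "dy": -0.1, "dz": 0.94, "roll": 0.14},
  ],
  gripper=0.2,
)

```text
t: 2.55
position: [0.543, -0.1547, 0.0517]
eef_rot: [-3.065, 0.689, -0.002]
force: [0.5, 0.5, 0.3]
opening: 0.0532
grip_force: 0.0
```

drive_tool(
  deltas=[
    {"dx": 0, "dy": 0, "dz": 0, "roll": 0},
    {"dx": 0, "dy": 0, "dz": 0, "roll": 0},
    {"dx": 0, "dy": 0, "dz": 0, "roll": 0},
    {"dx": 0, "dy": 0, "dz": 0, "roll": 0},
    {"dx": 0, "dy": 0, "dz": 0, "roll": 0},
    {"dx": 0, "dy": 0, "dz": 0, "roll": 0},
    {"dx": 0, "dy": 0, "dz": 0, "roll": 0},
    {"dx": 0, "dy": 0, "dz": 0, "roll": 0},
  ],
  gripper=-1,
)

```text
t: 3.35
position: [0.5423, -0.1542, 0.0507]
eef_rot: [3.065, -0.689, -0.0]
force: [-0.1, 0.7, 2.3]
opening: 0.0096
grip_force: 30.0
```

drive_tool(
  deltas=[
    {"dx": 0, "dy": 0, "dz": -0.04, "roll": 0},
    {"dx": 0, "dy": 0, "dz": -0.12, "roll": 0},
    {"dx": 0, "dy": 0, "dz": -0.25, "roll": 0},
    {"dx": 0, "dy": 0, "dz": -0.4, "roll": 0},
    {"dx": 0, "dy": 0, "dz": -0.6, "roll": 0},
    {"dx": 0, "dy": 0, "dz": -0.8, "roll": 0},
    {"dx": 0, "dy": 0, "dz": -0.92, "roll": 0},
    {"dx": 0, "dy": 0, "dz": -0.95, "roll": 0},
    {"dx": 0, "dy": 0, "dz": -0.95, "roll": 0},
  ],
)

```text
t: 4.25
position: [0.5425, -0.1542, 0.2412]
eef_rot: [-3.065, 0.689, -0.002]
force: [0.4, -0.1, -0.7]
opening: 0.0094
grip_force: 30.0
```

```bash
python3 -c "
from h import *
go(.629,.167,.24,7.4)"
```

```text
pos [ 0.5425 -0.1542  0.2412] ang -25.36 tilt [ 1.2e-03 -3.0e-04 -1.0e+00] units [-0.2968 -1.6367  0.006 ] roll -0.7279 F [ 0.36 -0.12 -0.74] open 0.0094 t 4.25 q7 [ 0.19  0.39  0.01  1.77 -0.    0.98 -1.81]
```

drive_tool(
  deltas=[
    {"dx": -0.02, "dy": -0.1, "dz": 0, "roll": -0.08},
    {"dx": -0.05, "dy": -0.25, "dz": 0, "roll": -0.2},
    {"dx": -0.1, "dy": -0.45, "dz": 0, "roll": -0.35},
    {"dx": -0.15, "dy": -0.65, "dz": 0, "roll": -0.5},
    {"dx": -0.2, "dy": -0.85, "dz": 0, "roll": -0.65},
    {"dx": -0.2, "dy": -0.96, "dz": 0, "roll": -0.73},
    {"dx": -0.2, "dy": -1.0, "dz": 0, "roll": -0.73},
    {"dx": -0.2, "dy": -1.0, "dz": 0, "roll": -0.73},
    {"dx": -0.2, "dy": -1.0, "dz": 0, "roll": -0.73},
  ],
)

```text
t: 5.15
position: [0.5915, 0.0413, 0.2401]
eef_rot: [3.134, 0.2, -0.002]
force: [0.6, 0.8, -1.0]
opening: 0.0098
grip_force: 30.0
```

```bash
python3 -c "
from h import *
go(.629,.167,.24,7.4)
snap('wrist','w2')
im=cv2.imread('pics/w2.png');im=cv2.convertScaleAbs(cv2.resize(im,(800,600),interpolation=cv2.INTER_CUBIC),alpha=1.2);cv2.imwrite('pics/w2_b.png',im)
print(proj('w2',[.629,.167,.045])*1.5625)"
```

```text
pos [0.5915 0.0413 0.2401] ang 7.29 tilt [-0.0015  0.0014 -1.    ] units [ 0.2656 -0.5996 -0.0009] roll -0.0025 F [ 0.62  0.83 -1.  ] open 0.0098 t 5.15 q7 [-0.02  0.45 -0.17  1.69  0.09  1.02 -1.66]
[234.8887708  189.20801195]
```

View pics/w2_b.png

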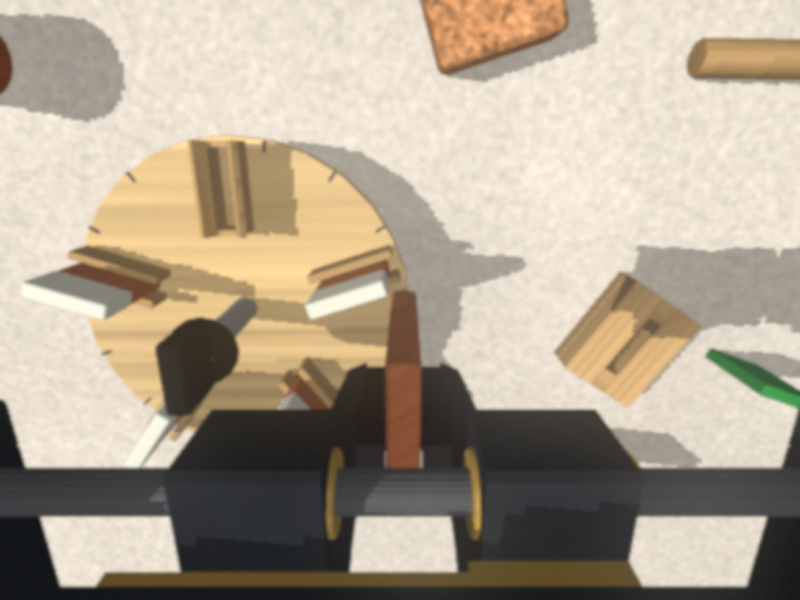

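The tile is held at (403,375), and the holder walls are at about (208,187) and (238,187). The knob bar and flange are at (195,365). My estimate of the slot floor projects to (235,189), so I'll take a closer look.

```bash
python3 -c "
from h import *
crop('w2',110,80,180,160,7)
h=[.629,.167]
for a,b,z in [(.027,.0065,.045),(.027,-.0065,.045),(-.027,.0065,.045),(-.027,-.0065,.045),(.027,.0065,.067),(.027,-.0065,.067),(-.027,.0065,.067),(-.027,-.0065,.067)]:
  c,s=np.cos(np.radians(7.4)),np.sin(np.radians(7.4))
  print(a,b,z,((proj('w2',[h[0]+c*a-s*b,h[1]+s*a+c*b,z])-[110,80])*7).round())
"
```

```text
0.027 0.0065 0.045 [220. 108.]
0.027 -0.0065 0.045 [305. 108.]
-0.027 0.0065 0.045 [261. 458.]
-0.027 -0.0065 0.045 [341. 458.]
0.027 0.0065 0.067 [164. 108.]
0.027 -0.0065 0.067 [254. 108.]
-0.027 0.0065 0.067 [210. 481.]
-0.027 -0.0065 0.067 [296. 481.]
```

View pics/w2_c.png

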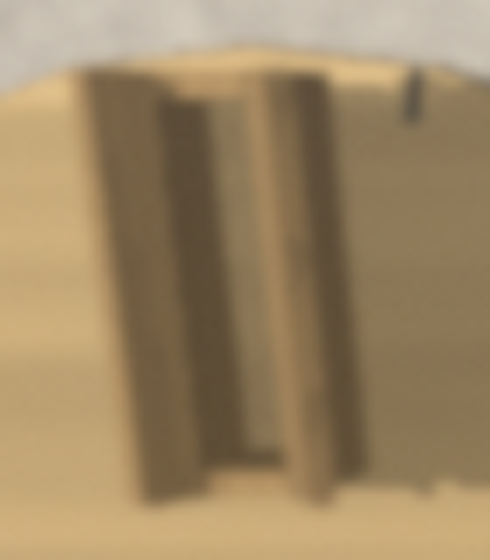

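```bash
python3 -c "
from h import *
s=env.observe();R=Ro.from_rotvec(s['eef_rot']).as_matrix()
for a,b,z in [(.025,.005,.0385),(.025,-.005,.0385),(.025,.005,-.0315),(.025,-.005,-.0315)]:
  print((proj('w2',s['position']+R@[a,b,z])*1.5625).round(1))
go(.630,.1682,.24,7.4)
"
```

```text
[418.4 290.8]
[393.9 290.8]
[426.4 366. ]
[388.9 366.1]
pos [0.5915 0.0411 0.2403] ang 7.27 tilt [-0.0011  0.0014 -1.    ] units [ 2.712e-01 -6.062e-01  3.000e-04] roll -0.0029 F [ 0.42 -0.14 -0.45] open 0.0099 t 5.2 q7 [-0.02  0.44 -0.17  1.69  0.09  1.02 -1.66]
```

drive_tool(
  deltas=[
    {"dx": 0.03, "dy": -0.08, "dz": 0, "roll": 0},
    {"dx": 0.1, "dy": -0.22, "dz": 0, "roll": 0},
    {"dx": 0.18, "dy": -0.4, "dz": 0, "roll": 0},
    {"dx": 0.25, "dy": -0.54, "dz": 0, "roll": 0},
    {"dx": 0.271, "dy": -0.603, "dz": 0.08, "roll": 0},
    {"dx": 0.271, "dy": -0.603, "dz": 0.2, "roll": 0},
    {"dx": 0.271, "dy": -0.603, "dz": 0.35, "roll": 0},
    {"dx": 0.271, "dy": -0.603, "dz": 0.5, "roll": 0},
    {"dx": 0.271, "dy": -0.603, "dz": 0.58, "roll": 0},
    {"dx": 0.271, "dy": -0.603, "dz": 0.58, "roll": 0},
  ],
)

```text
t: 6.2
position: [0.6277, 0.1689, 0.1216]
eef_rot: [3.133, 0.204, -0.008]
force: [-1.1, -0.0, -0.1]
opening: 0.0095
grip_force: 30.0
```

```bash
python3 -c "
from h import *
go(.630,.1675,.0835,7.4)
snap('side','s2');snap('wrist','w3')
c=lambda f,x0,y0,x1,y1,s:cv2.resize(cv2.imread(f'pics/{f}.png')[y0:y1,x0:x1],None,fx=s,fy=s,interpolation=cv2.INTER_CUBIC)
a=c('s2',170,190,320,320,3);b=c('w3',150,110,363,300,2)
im=np.zeros((390,900,3),np.uint8);im[:390,:450]=a;im[:380,450:876]=b
cv2.imwrite('pics/m3.png',cv2.resize(im,(800,347)))
"
```

```text
pos [0.6277 0.1689 0.1216] ang 7.44 tilt [-0.0055  0.0014 -1.    ] units [0.0114 0.008  0.1906] roll 0.001 F [-1.13 -0.05 -0.13] open 0.0095 t 6.2 q7 [-0.22  0.68 -0.17  1.61  0.14  0.87 -1.88]
```

View pics/m3.png

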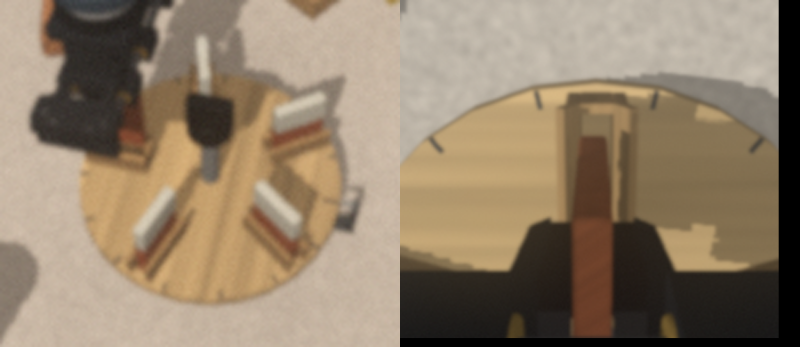

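The tile bottom at (594,137) sits over the slot, whose lips at the outer end run from 557 to 637. It is centred to within about 1 mm. I'll make the small correction and then go down.

drive_tool(
  deltas=[
    {"dx": 0.01, "dy": 0.005, "dz": 0, "roll": 0},
    {"dx": 0.01, "dy": 0.005, "dz": 0.02, "roll": 0},
    {"dx": 0.01, "dy": 0.005, "dz": 0.04, "roll": 0},
    {"dx": 0.01, "dy": 0.005, "dz": 0.06, "roll": 0},
    {"dx": 0.01, "dy": 0.005, "dz": 0.08, "roll": 0},
    {"dx": 0.01, "dy": 0.005, "dz": 0.1, "roll": 0},
    {"dx": 0.01, "dy": 0.005, "dz": 0.1, "roll": 0},
  ],
)

```text
t: 7.0
position: [0.6314, 0.1695, 0.1039]
eef_rot: [3.135, 0.205, -0.002]
force: [-0.4, 0.0, -1.9]
opening: 0.0099
grip_force: 30.0
```

```bash
python3 -c "
from h import *
go(.630,.1675,.0835,7.4)"
```

```text
pos [0.6314 0.1695 0.1039] ang 7.5 tilt [-1.3e-03  2.0e-04 -1.0e+00] units [-0.0082  0.0088  0.1019] roll 0.0022 F [-0.39  0.01 -1.89] open 0.0099 t 7.0 q7 [-0.22  0.71 -0.17  1.61  0.15  0.84 -1.88]
```

drive_tool(
  deltas=[
    {"dx": -0.004, "dy": 0.005, "dz": 0.01, "roll": 0},
    {"dx": -0.004, "dy": 0.005, "dz": 0.025, "roll": 0},
    {"dx": -0.004, "dy": 0.005, "dz": 0.04, "roll": 0},
    {"dx": -0.004, "dy": 0.005, "dz": 0.055, "roll": 0},
    {"dx": -0.004, "dy": 0.005, "dz": 0.07, "roll": 0},
    {"dx": -0.004, "dy": 0.005, "dz": 0.07, "roll": 0},
  ],
)

```text
t: 7.6
position: [0.6309, 0.1684, 0.0901]
eef_rot: [3.135, 0.205, -0.001]
force: [-0.3, -0.4, -1.0]
opening: 0.0097
grip_force: 30.0
```

```bash
python3 -c "
from h import *
go(.630,.1675,.0835,7.4);print(env.observe()['moment'])"
```

```text
pos [0.6309 0.1684 0.0901] ang 7.5 tilt [-9.e-04  2.e-04 -1.e+00] units [-0.0051  0.0039  0.0331] roll 0.0022 F [-0.29 -0.38 -1.05] open 0.0097 t 7.6 q7 [-0.22  0.72 -0.16  1.62  0.15  0.82 -1.88]
[ 0.02709294  0.02234843 -0.02710149]
```

Bottom is at about 0.051 with no contact force, so it is inside the slot. I'll go down to the floor in small steps.

drive_tool(
  deltas=[
    {"dx": -0.002, "dy": 0.001, "dz": 0.01, "roll": 0},
    {"dx": -0.002, "dy": 0.001, "dz": 0.02, "roll": 0},
    {"dx": -0.002, "dy": 0.001, "dz": 0.03, "roll": 0},
    {"dx": -0.002, "dy": 0.001, "dz": 0.035, "roll": 0},
    {"dx": -0.002, "dy": 0.001, "dz": 0.035, "roll": 0},
  ],
)

```text
t: 8.1
position: [0.6309, 0.1682, 0.0838]
eef_rot: [3.135, 0.205, 0.0]
force: [-1.6, -0.2, 0.5]
opening: 0.0097
grip_force: 30.0
```

drive_tool(
  deltas=[
    {"dx": 0, "dy": 0, "dz": 0.005, "roll": 0},
    {"dx": 0, "dy": 0, "dz": 0.01, "roll": 0},
    {"dx": 0, "dy": 0, "dz": 0.01, "roll": 0},
  ],
)

```text
t: 8.4
position: [0.631, 0.1684, 0.0837]
eef_rot: [3.135, 0.205, 0.0]
force: [-6.1, -2.1, 15.2]
opening: 0.0097
grip_force: 30.0
```

drive_tool(
  deltas=[
    {"dx": 0, "dy": 0, "dz": -0.005, "roll": 0},
    {"dx": 0, "dy": 0, "dz": -0.005, "roll": 0},
    {"dx": 0, "dy": 0, "dz": -0.005, "roll": 0},
    {"dx": 0, "dy": 0, "dz": -0.005, "roll": 0},
    {"dx": 0, "dy": 0, "dz": -0.005, "roll": 0},
  ],
  gripper=0,
)

```text
t: 8.9
position: [0.6308, 0.1682, 0.0824]
eef_rot: [3.135, 0.205, -0.001]
force: [-0.1, -0.8, 0.1]
opening: 0.0439
grip_force: 0.0
```

drive_tool(
  deltas=[
    {"dx": 0, "dy": 0, "dz": -0.05, "roll": 0},
    {"dx": 0, "dy": 0, "dz": -0.15, "roll": 0},
    {"dx": 0, "dy": 0, "dz": -0.3, "roll": 0},
    {"dx": 0, "dy": 0, "dz": -0.5, "roll": 0},
    {"dx": 0, "dy": 0, "dz": -0.7, "roll": 0},
    {"dx": 0, "dy": 0, "dz": -0.85, "roll": 0},
    {"dx": 0, "dy": 0, "dz": -0.93, "roll": 0},
    {"dx": 0, "dy": 0, "dz": -0.95, "roll": 0},
    {"dx": 0, "dy": 0, "dz": -0.95, "roll": 0},
  ],
)

```text
t: 9.8
position: [0.631, 0.1682, 0.2732]
eef_rot: [-3.135, -0.205, -0.001]
force: [-0.1, -0.2, -0.7]
opening: 0.0439
grip_force: 0.0
```

```bash
python3 -c "
from h import *
go(.45,.11,.27,7.4)"
```

```text
pos [0.631  0.1682 0.2732] ang 7.49 tilt [ 9.e-04 -1.e-04 -1.e+00] units [-0.9352  0.1707  0.0153] roll 0.002 F [-0.13 -0.23 -0.7 ] open 0.0439 t 9.8 q7 [-0.2   0.52 -0.19  1.48  0.1   1.15 -1.85]
```

drive_tool(
  deltas=[
    {"dx": -0.05, "dy": 0, "dz": 0, "roll": 0},
    {"dx": -0.2, "dy": 0, "dz": 0, "roll": 0},
    {"dx": -0.4, "dy": 0.03, "dz": 0, "roll": 0},
    {"dx": -0.6, "dy": 0.05, "dz": 0, "roll": 0},
    {"dx": -0.75, "dy": 0.05, "dz": 0, "roll": 0},
    {"dx": -0.8, "dy": 0.05, "dz": 0, "roll": 0},
    {"dx": -0.8, "dy": 0.05, "dz": 0, "roll": 0},
  ],
)

```text
t: 10.5
position: [0.4722, 0.1371, 0.2722]
eef_rot: [3.134, 0.206, -0.002]
force: [-0.4, 0.3, -0.3]
opening: 0.0441
grip_force: 0.0
```

```bash
python3 -c "
from h import *
go(.54,.155,.27,7.4)
snap('wrist','w4')
im=cv2.imread('pics/w4.png');im=cv2.convertScaleAbs(cv2.resize(im,(800,600),interpolation=cv2.INTER_CUBIC),alpha=1.8);cv2.imwrite('pics/w4_b.png',im)
print(proj('w4',[.54,.155,.167])*1.5625)"
```

```text
pos [0.4722 0.1371 0.2722] ang 7.52 tilt [-1.2e-03  5.0e-04 -1.0e+00] units [ 0.3476 -0.0443  0.0108] roll 0.0027 F [-0.43  0.3  -0.26] open 0.0441 t 10.5 q7 [-0.18  0.24 -0.23  1.9   0.06  1.01 -1.87]
[387.79558421 170.67835269]
```

View pics/w4_b.png

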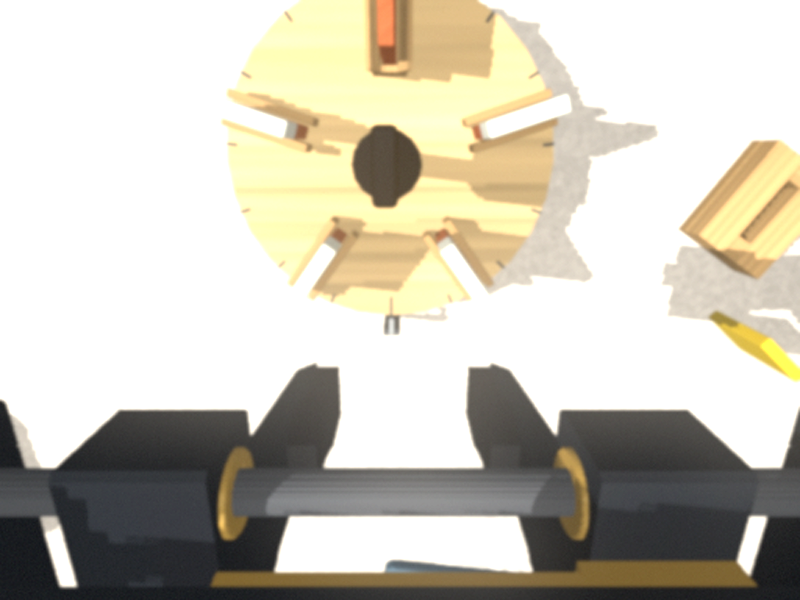

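The tile stands in the holder at (388,35). The knob bar runs vertically from (385,125) to (385,207), which is along the tool's x, about 7.5°. Turning clockwise from here would push joint 7 past its range, so I'll roll the tool half a turn counter-clockwise first.

drive_tool(
  deltas=[
    {"dx": 0, "dy": 0, "dz": 0, "roll": -0.1},
    {"dx": 0, "dy": 0, "dz": 0, "roll": -0.28},
    {"dx": 0, "dy": 0, "dz": 0, "roll": -0.46},
    {"dx": 0, "dy": 0, "dz": 0, "roll": -0.64},
    {"dx": 0, "dy": 0, "dz": 0, "roll": -0.82},
    {"dx": 0, "dy": 0, "dz": 0, "roll": -1.0},
  ],
)

```text
t: 11.15
position: [0.475, 0.1378, 0.2723]
eef_rot: [-2.813, -1.397, -0.001]
force: [0.2, 0.1, -1.0]
opening: 0.0441
grip_force: 0.0
```

drive_tool(
  deltas=[
    {"dx": 0, "dy": 0, "dz": 0, "roll": -0.18},
    {"dx": 0, "dy": 0, "dz": 0, "roll": -0.36},
    {"dx": 0, "dy": 0, "dz": 0, "roll": -0.54},
    {"dx": 0, "dy": 0, "dz": 0, "roll": -0.72},
    {"dx": 0, "dy": 0, "dz": 0, "roll": -0.9},
    {"dx": 0, "dy": 0, "dz": 0, "roll": -1.0},
  ],
)

```text
t: 11.75
position: [0.475, 0.1377, 0.2723]
eef_rot: [-2.066, -2.366, -0.001]
force: [0.6, 0.3, -0.3]
opening: 0.0442
grip_force: 0.0
```

drive_tool(
  deltas=[
    {"dx": 0, "dy": 0, "dz": 0, "roll": -0.18},
    {"dx": 0, "dy": 0, "dz": 0, "roll": -0.36},
    {"dx": 0, "dy": 0, "dz": 0, "roll": -0.54},
    {"dx": 0, "dy": 0, "dz": 0, "roll": -0.72},
    {"dx": 0, "dy": 0, "dz": 0, "roll": -0.9},
    {"dx": 0, "dy": 0, "dz": 0, "roll": -1.0},
  ],
)

```text
t: 12.35
position: [0.475, 0.1377, 0.2723]
eef_rot: [-1.003, -2.976, -0.002]
force: [0.5, 0.3, -0.1]
opening: 0.0442
grip_force: 0.0
```

drive_tool(
  deltas=[
    {"dx": 0, "dy": 0, "dz": 0, "roll": -0.18},
    {"dx": 0, "dy": 0, "dz": 0, "roll": -0.36},
    {"dx": 0, "dy": 0, "dz": 0, "roll": -0.54},
    {"dx": 0, "dy": 0, "dz": 0, "roll": -0.72},
    {"dx": 0, "dy": 0, "dz": 0, "roll": -0.9},
    {"dx": 0, "dy": 0, "dz": 0, "roll": -1.0},
    {"dx": 0, "dy": 0, "dz": 0, "roll": -1.0},
    {"dx": 0, "dy": 0, "dz": 0, "roll": -1.0},
  ],
)

```text
t: 13.15
position: [0.4744, 0.1375, 0.2725]
eef_rot: [0.201, -3.135, -0.002]
force: [0.9, 0.3, 0.5]
opening: 0.044
grip_force: 0.0
```

```bash
python3 -c "
from h import *
p=ray('w4',385/1.5625,166/1.5625,.167);print(p)
q=[ray('w4',x/1.5625,y/1.5625,.167) for x,y in [(385,125),(385,207)]];d=q[0]-q[1];print(np.linalg.norm(d),np.degrees(np.arctan2(d[1],d[0])))
go(.540,.155,.14,187.4)"
```

```text
[0.54211594 0.15670364 0.167     ]
0.040564695795457024 6.800016055437739
pos [0.4744 0.1375 0.2725] ang -172.67 tilt [ 1.0e-04  1.1e-03 -1.0e+00] units [-0.3365  0.0441  0.6624] roll -0.0017 F [0.91 0.28 0.53] open 0.044 t 13.15 q7 [ 0.24  0.31 -0.73  1.87  0.24  1.04  1.11]
```

drive_tool(
  deltas=[
    {"dx": -0.05, "dy": 0.01, "dz": 0, "roll": 0},
    {"dx": -0.15, "dy": 0.03, "dz": 0, "roll": 0},
    {"dx": -0.28, "dy": 0.05, "dz": 0, "roll": 0},
    {"dx": -0.342, "dy": 0.05, "dz": 0.08, "roll": 0},
    {"dx": -0.342, "dy": 0.05, "dz": 0.2, "roll": 0},
    {"dx": -0.342, "dy": 0.05, "dz": 0.35, "roll": 0},
    {"dx": -0.342, "dy": 0.05, "dz": 0.35, "roll": 0},
  ],
)

```text
t: 13.85
position: [0.5386, 0.1555, 0.1991]
eef_rot: [0.203, -3.129, 0.002]
force: [-0.5, 0.0, 0.3]
opening: 0.044
grip_force: 0.0
```

```bash
python3 -c "
from h import *
go(.5411,.1564,.137,187.4)"
```

```text
pos [0.5386 0.1555 0.1991] ang -172.56 tilt [ 6.3e-03 -9.0e-04 -1.0e+00] units [-0.015   0.0032  0.3107] roll 0.0009 F [-0.53  0.    0.26] open 0.044 t 13.85 q7 [ 0.13  0.52 -0.66  1.78  0.37  0.97  1.02]
```

drive_tool(
  deltas=[
    {"dx": -0.005, "dy": 0.003, "dz": 0.05, "roll": 0},
    {"dx": -0.005, "dy": 0.003, "dz": 0.15, "roll": 0},
    {"dx": -0.005, "dy": 0.003, "dz": 0.25, "roll": 0},
    {"dx": -0.005, "dy": 0.003, "dz": 0.3, "roll": 0},
    {"dx": -0.005, "dy": 0.003, "dz": 0.308, "roll": 0},
    {"dx": -0.005, "dy": 0.003, "dz": 0.308, "roll": 0},
    {"dx": -0.005, "dy": 0.003, "dz": 0.308, "roll": 0},
  ],
)

```text
t: 14.55
position: [0.5418, 0.1574, 0.1422]
eef_rot: [-0.205, 3.133, 0.001]
force: [-0.3, -0.0, -0.5]
opening: 0.0442
grip_force: 0.0
```

```bash
python3 -c "
from h import *
go(.5411,.1564,.137,187.4)"
```

```text
pos [0.5418 0.1574 0.1422] ang -172.51 tilt [-1.8e-03  3.0e-04 -1.0e+00] units [ 0.0041 -0.0044  0.0261] roll 0.002 F [-0.33 -0.02 -0.47] open 0.0442 t 14.55 q7 [ 0.1   0.6  -0.62  1.82  0.44  0.86  0.97]
```

Now I'll go 4 mm lower, correct the position and grip.

drive_tool(
  deltas=[
    {"dx": 0.003, "dy": -0.004, "dz": 0.02, "roll": 0},
    {"dx": 0.003, "dy": -0.004, "dz": 0.02, "roll": 0},
  ],
)

```text
t: 14.75
position: [0.5405, 0.1559, 0.1371]
eef_rot: [-0.205, 3.135, -0.0]
force: [0.3, -0.4, 0.6]
opening: 0.0442
grip_force: 0.0
```

drive_tool(
  deltas=[
    {"dx": 0, "dy": 0, "dz": 0, "roll": 0},
    {"dx": 0, "dy": 0, "dz": 0, "roll": 0},
    {"dx": 0, "dy": 0, "dz": 0, "roll": 0},
    {"dx": 0, "dy": 0, "dz": 0, "roll": 0},
    {"dx": 0, "dy": 0, "dz": 0, "roll": 0},
    {"dx": 0, "dy": 0, "dz": 0, "roll": 0},
  ],
  gripper=-1,
)

```text
t: 15.35
position: [0.5405, 0.1561, 0.1371]
eef_rot: [-0.205, 3.135, -0.0]
force: [-0.0, 0.1, 0.8]
opening: 0.0141
grip_force: 30.0
```

```bash
python3 -c "
from h import *
go(.5411,.1564,.137,187.4);print(env.observe()['moment'])"
```

```text
pos [0.5405 0.1561 0.1371] ang -172.51 tilt [ 0. -0. -1.] units [-0.003   0.001   0.0007] roll 0.0021 F [-0.04  0.08  0.83] open 0.0141 t 15.35 q7 [ 0.1   0.6  -0.61  1.82  0.45  0.86  0.97]
[ 0.03253696 -0.14662826 -0.01083942]
```

drive_tool(
  deltas=[
    {"dx": 0, "dy": 0, "dz": 0, "roll": 0.05},
    {"dx": 0, "dy": 0, "dz": 0, "roll": 0.1},
    {"dx": 0, "dy": 0, "dz": 0, "roll": 0.15},
    {"dx": 0, "dy": 0, "dz": 0, "roll": 0.2},
    {"dx": 0, "dy": 0, "dz": 0, "roll": 0.25},
    {"dx": 0, "dy": 0, "dz": 0, "roll": 0.3},
    {"dx": 0, "dy": 0, "dz": 0, "roll": 0.35},
    {"dx": 0, "dy": 0, "dz": 0, "roll": 0.4},
    {"dx": 0, "dy": 0, "dz": 0, "roll": 0.45},
    {"dx": 0, "dy": 0, "dz": 0, "roll": 0.5},
  ],
)

```text
t: 16.35
position: [0.5406, 0.1564, 0.1372]
eef_rot: [0.412, 3.114, 0.001]
force: [0.4, 0.3, -0.9]
opening: 0.0137
grip_force: 30.0
```

```bash
python3 -c "
from h import *
go(.5405,.1561,.137,115.5);print(env.observe()['moment'])"
```

```text
pos [0.5406 0.1564 0.1372] ang 164.91 tilt [-1.e-04  4.e-04 -1.e+00] units [ 0.     -0.0015  0.0008] roll 1.0981 F [ 0.44  0.3  -0.86] open 0.0137 t 16.35 q7 [ 0.03  0.58 -0.52  1.83  0.38  0.83  0.63]
[ 0.13515103 -0.18852013  0.02346704]
```

Tracking well, at 22.6° with low forces. Continuing.

drive_tool(
  deltas=[
    {"dx": 0, "dy": 0, "dz": 0, "roll": 0.05},
    {"dx": 0, "dy": 0, "dz": 0, "roll": 0.1},
    {"dx": 0, "dy": 0, "dz": 0, "roll": 0.15},
    {"dx": 0, "dy": 0, "dz": 0, "roll": 0.2},
    {"dx": 0, "dy": 0, "dz": 0, "roll": 0.25},
    {"dx": 0, "dy": 0, "dz": 0, "roll": 0.3},
    {"dx": 0, "dy": 0, "dz": 0, "roll": 0.35},
    {"dx": 0, "dy": 0, "dz": 0, "roll": 0.4},
    {"dx": 0, "dy": 0, "dz": 0, "roll": 0.45},
    {"dx": 0, "dy": 0, "dz": 0, "roll": 0.5},
  ],
)

```text
t: 17.35
position: [0.5407, 0.1566, 0.1371]
eef_rot: [1.012, 2.974, 0.001]
force: [-0.7, 1.7, -1.3]
opening: 0.0138
grip_force: 30.0
```

drive_tool(
  deltas=[
    {"dx": 0, "dy": 0, "dz": 0, "roll": 0.05},
    {"dx": 0, "dy": 0, "dz": 0, "roll": 0.1},
    {"dx": 0, "dy": 0, "dz": 0, "roll": 0.15},
    {"dx": 0, "dy": 0, "dz": 0, "roll": 0.2},
    {"dx": 0, "dy": 0, "dz": 0, "roll": 0.25},
    {"dx": 0, "dy": 0, "dz": 0, "roll": 0.3},
    {"dx": 0, "dy": 0, "dz": 0, "roll": 0.35},
    {"dx": 0, "dy": 0, "dz": 0, "roll": 0.4},
    {"dx": 0, "dy": 0, "dz": 0, "roll": 0.45},
    {"dx": 0, "dy": 0, "dz": 0, "roll": 0.5},
  ],
)

```text
t: 18.35
position: [0.5408, 0.1567, 0.1371]
eef_rot: [1.572, 2.72, 0.002]
force: [1.9, 0.5, -1.1]
opening: 0.0137
grip_force: 30.0
```

```bash
python3 -c "
from h import *
go(.5405,.1561,.137,115.5);print(env.observe()['moment'])"
```

```text
pos [0.5408 0.1567 0.1371] ang 119.93 tilt [ 3.0e-04  1.1e-03 -1.0e+00] units [-0.0017 -0.0029  0.0006] roll 0.0985 F [ 1.9   0.5  -1.09] open 0.0137 t 18.35 q7 [-0.11  0.54 -0.33  1.84  0.24  0.8  -0.04]
[ 0.20184105 -0.34601477  0.06577947]
```

drive_tool(
  deltas=[
    {"dx": 0, "dy": 0, "dz": 0, "roll": 0.05},
    {"dx": 0, "dy": 0, "dz": 0, "roll": 0.1},
    {"dx": 0, "dy": 0, "dz": 0, "roll": 0.1},
    {"dx": 0, "dy": 0, "dz": 0, "roll": 0.1},
    {"dx": 0, "dy": 0, "dz": 0, "roll": 0.1},
    {"dx": 0, "dy": 0, "dz": 0, "roll": 0.1},
  ],
)

```text
t: 18.95
position: [0.5409, 0.1567, 0.1372]
eef_rot: [1.675, 2.657, 0.002]
force: [3.3, 3.4, -4.3]
opening: 0.0137
grip_force: 30.0
```

```bash
python3 -c "
from h import *
go(.5405,.1561,.137,115.5);print(env.observe()['moment'])
snap('side','s5');crop('s5',150,170,350,320,4)"
```

```text
pos [0.5409 0.1567 0.1372] ang 115.53 tilt [ 5.0e-04  1.2e-03 -1.0e+00] units [-0.002  -0.003   0.0008] roll 0.0008 F [ 3.26  3.39 -4.25] open 0.0137 t 18.95 q7 [-0.12  0.54 -0.31  1.84  0.22  0.79 -0.11]
[ 0.61821254 -0.80171338 -0.12483427]
```

View pics/s5_c.png

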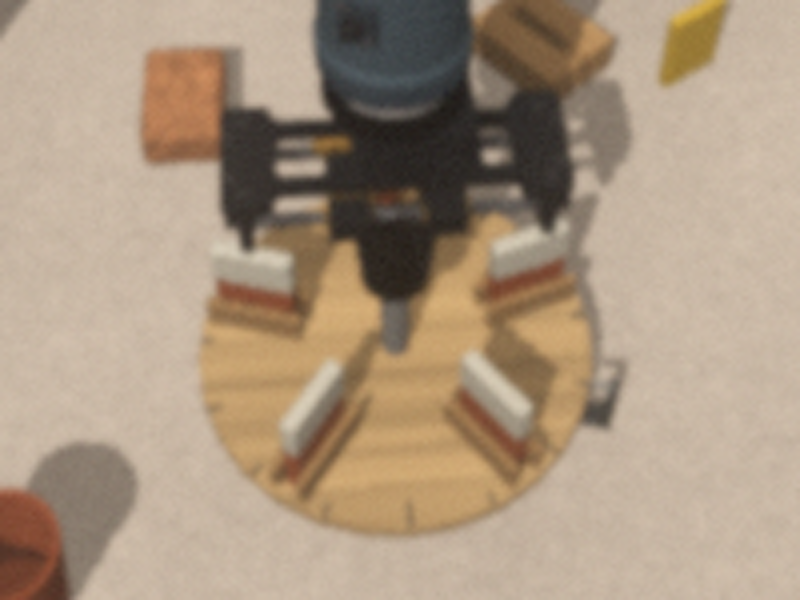

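The wheel is one holder pitch (72°) on. White tiles stand at the four visible positions, (255,280), (530,260), (312,410) and (495,405), and the fingers are on the knob at (395,260). I'll hold still and recheck the torque.

drive_tool(
  deltas=[
    {"dx": 0, "dy": 0, "dz": 0, "roll": 0},
    {"dx": 0, "dy": 0, "dz": 0, "roll": 0},
    {"dx": 0, "dy": 0, "dz": 0, "roll": 0},
    {"dx": 0, "dy": 0, "dz": 0, "roll": 0},
    {"dx": 0, "dy": 0, "dz": 0, "roll": 0},
  ],
)

```text
t: 19.5
position: [0.5409, 0.1567, 0.1372]
eef_rot: [1.676, 2.657, 0.002]
force: [4.5, 3.2, -2.9]
opening: 0.0137
grip_force: 30.0
```

```bash
python3 -c "
from h import *
go(.5405,.1561,.137,115.5);print(env.observe()['moment'])
# wheel angle from the white tiles' top centres in the side view (z=.115)
P=np.array([ray('s5',150+x/4,170+y/4,.115)[:2] for x,y in [(255,262),(530,245),(312,400),(497,392)]])
W=[.5409,.1567];d=P-W;print(np.hypot(*d.T).round(4),np.degrees(np.arctan2(d[:,1],d[:,0])).round(1),[round(7.4+72*k,1) for k in range(-2,3)])
"
```

```text
pos [0.5409 0.1567 0.1372] ang 115.52 tilt [ 5.0e-04  1.2e-03 -1.0e+00] units [-0.0019 -0.003   0.0008] roll 0.0005 F [ 4.46  3.18 -2.93] open 0.0137 t 19.5 q7 [-0.12  0.54 -0.31  1.84  0.22  0.79 -0.11]
[ 0.67094657 -0.8430965  -0.05141608]
[0.0846 0.0888 0.0914 0.0956] [  10.7 -141.    81.5  149.7] [-136.6, -64.6, 7.4, 79.4, 151.4]
```

The white-tile angles average within about 0.2° of a 72° turn. The forces are small and the grip is holding at 30 N, so I'm handing in.

```bash
python3 -c "
from h import *
print(env.sign_off())"
```

```text
the job is handed in; nothing more can be done
None
```

I stood the bare tile fully down in the empty holder, turned the wheel 72° clockwise to the third stop, and handed the job in at about 19.5 s with the knob still gripped; the hand-in returned no verdict.

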